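Hold the crumpet down in a toaster whose catch is worn out

ROBOT

A 6-joint arm with a two-finger parallel gripper is mounted at the origin on a cart in front of the work surface, level with it; the furniture and walls round the work are solid. World frame = base frame: x ahead of the robot, y to its left, z up, the work surface at z = 0. Lengths are in m, angles in rad, forces in N, time in s.
With the tool pointing down it reaches from about 0.35 to 0.975 m from the base axis. Payload 4.9 kg.
Tool frame: the origin (TCP) lies midway between the tips of the shut fingers; the grasp point (between the pads) lies 19 mm behind it (ctrl.tcp_to_grasp is the distance from the TCP to the grasp point, in m); z points along the fingers, y is the line along which they close (so a half turn about z gives the same grasp; the last joint's range is limited). The gripper opens to 85 mm and grips with 20 to 120 N. Pads are 22 mm wide; open, the fingers measure 114 mm over their backs; the gripper's body (76 mm by 85 mm) begins 54 mm behind the grasp point. The pads swing forward as they close: fully open they stand 13 mm farther back than shut.
Start: joints at [-1.26, 0.053, 1.613, -0, 1.476, -0.119], TCP at [0.26, -0.568, 0.231] pointing down, gripper open.
Joint ranges: [-3.01, 3.01], [-1.01, 2.22], [0.06, 2.58], [-1.02, 4.17], [0.09, 2.62], [-3.14, 3.14]. Speed limits (rad/s): [2.57, 2.57, 3.14, 3.14, 3.14, 3.14].

INTERFACE

Orientations are given as a rotation vector (axis times angle).
In Python, from station import ctrl, get_image, camera_params gives the robot as it stands (ctrl), with the cameras as plain functions.
- The arm moves only by the tool creep_tool, called after "Request:" as name(argument=value, ...), one argument or row to a line, values as JSON. Schema: {"type":"object","properties":{"moves":{"type":"array","items":{"type":"array","items":{"type":"array","items":{"type":"number"},"minItems":7,"maxItems":7},"minItems":1,"maxItems":20},"minItems":1,"maxItems":1},"grip_force":{"type":"number"},"only":{"type":"string"},"quiet":{"type":"boolean"},"lines":{"type":"string"}},"required":["moves"],"additionalProperties":false}. moves is a list that holds a single list of rows (three levels of brackets), with 1 to 20 rows, each of 7 numbers: the finger opening in m, then dx, dy, dz in fractions of the full range, 1 being 0.75 m, then a rotation vector rx, ry, rz in a scale on which 1.0 is 4 rad; each row is the pose to reach, as a shift and turn from the pose commanded when the call began, along the tool's axes at that moment; what a row does not reach only later rows make up. A row lasts 1/12 s, in which the tool goes at most 0.0417 m and 0.125 rad, less where a joint would pass 70% of its speed; a pose out of reach is approached as far as the arm can. The fingers move at their own pace and stop on an object; grip_force is the grip in N (left out, the last holds). Time passes only in rows, so rows that do not move let the fingers close. The tool returns the time, the measured TCP pose, the force, the opening and the grip force at its end. only (a regular expression) keeps the lines of the reply that match it, lines (a string "A,B") keeps lines A to B, and quiet returns only ok. Shift and turn numbers lie between -1 and 1, and a call with a number outside is refused. Input that does not fit is refused with a message, and nothing moves.
- ctrl.get_obs(): the state, without advancing time (a new reading comes with each control period).
- get_image(name): name is "scene" or "top"; returns the picture (400x640x3 uint8, red, green, blue); there is no depth.
- camera_params(name): a dict with "fx", "fy", "cx", "cy" (pixels), "T" (4x4, takes a point from camera to world coordinates). Camera axes: x right, y down, z forward; pixel columns grow to the right and rows downward; lengths in m; the calibration is good to about 2 mm. A picture is of the moment at which its call begins. camera_params takes no time and is no camera call.
- ctrl.finish_job(): hands the job in; it is judged then, once.
The state is a dict: "t": time; "q": joint angles; "dq": joint speeds; "effort": joint torques, N m; "tool_pos": TCP position; "tool_rot": TCP orientation; "contact_force": force on the tool from outside, world axes, zero at the start; "wrist_torque": the same for the moment, N m; "opening": finger opening in m; "grip_force": force on a finger pad.
Only numpy, scipy, OpenCV 4.12 (cv2) and the standard library are available. Lean on these libraries where they do the work, as an engineer would, in place of code of your own. Each camera call takes 0.05 s, during which the arm holds its last target. There are 200 camera calls.

TASK

The catch of this toaster is worn out: each lever clicks three times on its way down, but springs back up from every click when it is let go. The square slice is done and stays up; send the round crumpet down by pressing the lever of its half past the first two clicks to the third, and finish while still holding that lever down there, firmly but without forcing it. Leave the other lever up, do not shove the toaster out of place, and do not disturb the things around it.

Things in the scene. Friction and masses are not known exactly. Their poses are not given: they have to be found in the camera images.
- toaster: white toaster, 321 x 285 x 195 mm, 3.6 kg, loose. Origin: centre of its underside; x to its back (levers on the front face, x = -138 mm), y to its left, z up. Top at z = 195 mm. Each half (y = +57, y = -57 mm) has two slots of 115 x 26 mm, one behind the other; bread only in the front ones (x = -50 mm). Left lever lowers the left half, right lever the right
- toaster_lever1 (a joint): travel of the LEFT lever (toaster y = +24 mm), m: 0 up, grows straight down, bottom stop at 0.050. Clicks at 0.015, 0.030 and 0.045 (the third). It takes about 5 N at the top, rising to about 10 N at the third click, each click adding or taking up to 3 N; it springs back to 0 when let go. The bread of that half goes down with it, millimetre for millimetre
- toaster_lever2 (a joint): travel of the RIGHT lever (toaster y = -24 mm), same values and stiffness
- left_lever_top (a point): centre of the upper face of the left lever's black finger tab: 42 mm wide (toaster y +3 to +45 mm), 20 mm deep (toaster x -161 to -141 mm, in front of the front face), 13 mm thick; upper face at z = 172 mm when up; moves with the lever
- right_lever_top (a point): the same on the right lever (toaster y -45 to -3 mm); the two tabs are 6 mm apart
- crumpet: round crumpet, 92 mm across, 20 mm thick, golden brown with pores, 60 g, standing on edge in the front slot of one half (either one), its top about 25 mm above the toaster's top; origin at its lowest point, thickness along its y axis
- slice: square slice of toast with a dark crust, 102 mm wide, 106 mm high, 14 mm thick, 35 g, standing in the front slot of the other half, its top about 39 mm above the toaster's top; origin at the centre of its lower edge, thickness along its y axis
- spread_pot: small printed tub, 72 mm wide, 71 mm high, loose, to the right of the toaster; origin at the centre of its underside; stays where it is
- teaspoon: metal teaspoon, 130 x 26 x 11 mm, lying loose in front of the toaster; origin at the centre of its underside; stays where it is
- mug: mug, 81 mm wide, 113 mm with its handle, 101 mm high, loose, to the right; origin at the centre of its underside; stays where it is
- timer: wind-up kitchen timer, 65 mm wide, 55 mm high, loose, in front on the left; origin at the centre of its underside; stays where it is

How it is judged:
At the end, for the whole second after the job is handed in: The fingers hold the lever of the crumpet's half down (3 to 30 N) at its third click or the stop just below (travel over 40.5 mm), the crumpet sunk with it; the other lever is up (within 5 mm), the slice still raised; the toaster is still, within 25 mm of where it stood (((y of crumpet in the frame of toaster above 0.03 m and value of joint toaster_lever1 above 0.0405 m and value of joint toaster_lever2 below 0.005 m) or (y of crumpet in the frame of toaster below -0.03 m and value of joint toaster_lever2 above 0.0405 m and value of joint toaster_lever1 below 0.005 m)) and z of crumpet in the frame of toaster below 0.091 m and z of slice in the frame of toaster above 0.12 m and contact force between the fingers and toaster between 3 and 30 N and linear speed of toaster below 0.02 m/s and distance of toaster from where it was at the start of the episode below 0.025 m); the arm keeps its last pose, push and grip.
It fails at once if the lever of the slice's half is pressed by more than 10 mm ((y of crumpet in the frame of toaster above 0 m and value of joint toaster_lever2 above 0.01 m) or (y of crumpet in the frame of toaster below 0 m and value of joint toaster_lever1 above 0.01 m)).
It fails at once if the toaster is shoved more than 25 mm (distance of toaster from where it was at the start of the episode above 0.025 m).
It fails at once if the toaster is pressed harder than 40 N (contact force between the fingers and toaster above 40 N).
It fails at once if a thing around the toaster is moved more than 20 mm (distance of any of spread_pot, teaspoon, mug, timer from where it was at the start of the episode above 0.02 m).
It also fails if it takes over 38 s, if anything falls off the work surface, if the arm or the gripper's body presses on something with over 40 N, if the wrist force passes 120 N, or if a joint passes its speed limit or range.

## Working session

There is one attempt and no reset: what is moved stays moved. The work goes in short steps, Python scripts to look and compute and a tool call to move; the robot and the scene stay as the last step left them, time stands still between calls to the robot, and variables do not carry over. Pictures are saved under pics/ and viewed, at most 10 in all, crops included, and the job is handed in when it is done.

```bash
ls; mkdir -p pics
```

Run:
```python
from station import ctrl, get_image, camera_params
import cv2,numpy as np
for n in("scene","top"):
    cv2.imwrite(f"pics/{n}0.png",get_image(n)[:,:,::-1])
    p=camera_params(n);print(n,p["fx"],p["fy"],p["cx"],p["cy"]);print(np.round(p["T"],4))
o=ctrl.get_obs();print(o["t"],o["tool_pos"],o["tool_rot"],o["contact_force"])
```

```text
pics
station.py
scene 377.92054712730067 377.92054712730067 320.40203954411567 199.8279317190844
[[-0.7946 -0.2677  0.5449 -0.1482]
 [-0.6067  0.3148 -0.73    0.7016]
 [ 0.0239 -0.9106 -0.4125  0.6339]
 [ 0.      0.      0.      1.    ]]
top 415.7236866647294 415.7236866647294 315.0383892813567 200.93306939351672
[[-0.0037 -0.9942  0.1074  0.3909]
 [-1.      0.0032 -0.0046 -0.2017]
 [ 0.0043 -0.1074 -0.9942  1.2859]
 [ 0.      0.      0.      1.    ]]
0.1 [ 0.26025842 -0.5676176   0.23019623] [-3.06756038e+00 -6.69506799e-01  2.72499503e-04] [-1.05891062 -0.17190108  0.33836803]
```

View pics/scene0.png

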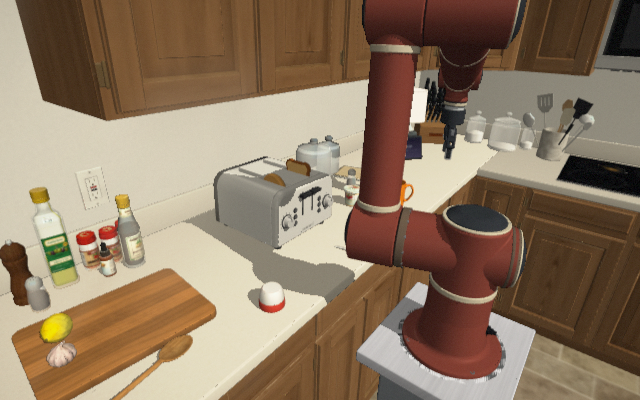

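View pics/top0.png

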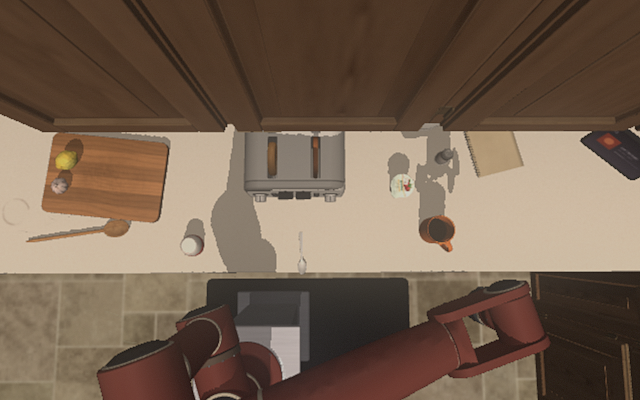

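The top view shows the toaster at about (295,165), with its tabs at about (285,195) and (303,195). A wall cabinet hangs over its rear. I'll zoom in to identify the bread.

Run:
```python
import cv2,numpy as np
a=cv2.imread("pics/top0.png")[120:210,235:355];b=cv2.imread("pics/scene0.png")[145:250,210:340]
a=cv2.resize(a,(780,585),interpolation=cv2.INTER_CUBIC);b=cv2.resize(b,(728,588),interpolation=cv2.INTER_CUBIC)
cv2.imwrite("pics/ta.png",a);cv2.imwrite("pics/sb.png",b)
```

```text
(no output)
```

View pics/ta.png

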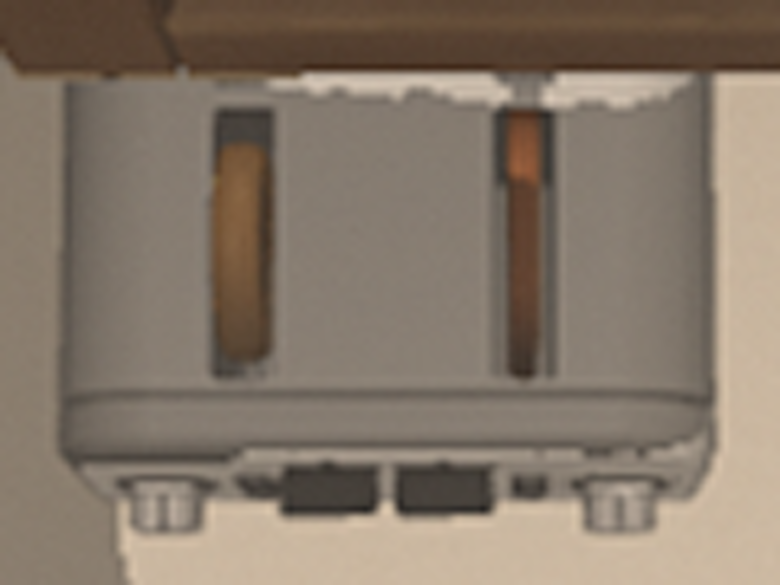

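View pics/sb.png

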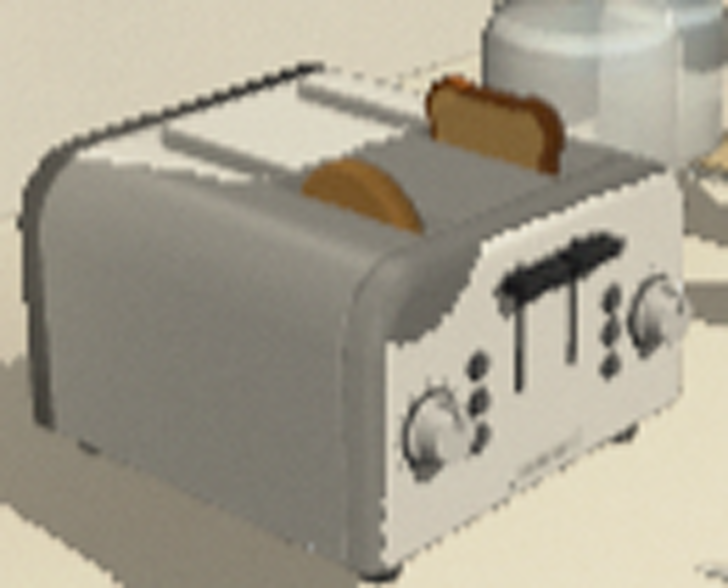

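Crumpet (round, thick) is in the left half at top crop (243,250), and the slice is in the right half. So the left lever is the one to press: its tab is at top crop x 283–377, y 467–513. I'll triangulate it and fit the toaster pose.

Create h.py:
```python
from station import ctrl, get_image, camera_params
import numpy as np
from scipy.spatial.transform import Rotation as R
P={n:camera_params(n) for n in("scene","top")}
def proj(n,X):
    p=P[n];T=np.array(p["T"]);c=(np.atleast_2d(X)-T[:3,3])@T[:3,:3]
    return np.c_[p["fx"]*c[:,0]/c[:,2]+p["cx"],p["fy"]*c[:,1]/c[:,2]+p["cy"]]
```

Run:
```python
from h import *
from scipy.optimize import least_squares
t=lambda u,v:(235+u/6.5,120+v/6.5)
s=lambda u,v:(210+u/5.6,145+v/5.6)
obs=[("top",(-.161,.045,.172),t(283,509)),("top",(-.161,.003,.172),t(377,509)),("top",(-.161,-.003,.172),t(396,509)),("top",(-.161,-.045,.172),t(493,509)),
("top",(-.141,.045,.172),t(283,467)),("top",(-.141,-.045,.172),t(493,464)),
("scene",(-.161,.045,.172),s(505,288)),("scene",(-.161,-.045,.172),s(622,240))]
def f(x):
    r=[]
    for n,l,px in obs:
        r+=list(proj(n,R.from_rotvec([0,0,x[2]]).apply(l)+[x[0],x[1],x[3]])[0]-px)
    return np.array(r)
for free in(1,0):
    g=(lambda x:f(x)) if free else (lambda x:f(np.r_[x[:3],0]))
    r=least_squares(g,[.7,-.15,0,0]);x=r.x
    print(np.round(x,4),np.round(r.fun.reshape(-1,2),1).tolist())
    M=R.from_rotvec([0,0,x[2]])
    for l in[(-.151,.024,.172),(-.138,0,.0),(-.13,.142,.195),(-.13,-.142,.195)]:print(np.round(M.apply(l)+[x[0],x[1],0],4))
o=ctrl.get_obs();print(R.from_rotvec(o["tool_rot"]).as_matrix().round(3),o["tool_pos"])
```

Add to h.py:
```python
TX=(.680,-.1547,-.025)
def toaster(l):return R.from_rotvec([0,0,TX[2]]).apply(l)+[TX[0],TX[1],0]
def goal(l,tilt=.21):
    x=np.array([1,0,0]);Rt=R.from_rotvec([0,0,TX[2]])*R.from_rotvec([0,-tilt,0])*R.from_matrix([[1,0,0],[0,-1,0],[0,0,-1]])
    o=ctrl.get_obs();R0=R.from_rotvec(o["tool_rot"])
    print(o["t"],"tool",np.round(o["tool_pos"],4),"goal",np.round(toaster(l),4),"axis",Rt.as_matrix()[:,2].round(3))
    print("d",R0.inv().apply(toaster(l)-o["tool_pos"]).round(4),"r",(R0.inv()*Rt).as_rotvec().round(4))
```

```bash
python3 -c "
from h import *
goal((-.153,.024,.23));goal((-.153,.024,.20))"
```

```text
0.1 tool [ 0.2603 -0.5676  0.2302] goal [ 0.5276 -0.1269  0.23  ] axis [ 0.208 -0.005 -0.978]
d [ 0.4267 -0.2892  0.0008] r [-0.0496  0.2066  0.4529]
0.1 tool [ 0.2603 -0.5676  0.2302] goal [ 0.5276 -0.1269  0.2   ] axis [ 0.208 -0.005 -0.978]
d [ 0.4267 -0.2892  0.0308] r [-0.0496  0.2066  0.4529]
```

The manual's scale: shifts go in shares of 0.75 m and turns go in shares of 4 rad. Converting my numbers, 0.4267 m / 0.75 = 0.5689, -0.03 m / 0.75 = -0.04, -0.03 rad / 4 = -0.0075.

Request:
creep_tool(
  moves=[
    [[0,0.1333,-0.0933,-0.04,-0.0025,0.0125,0.025],[0,0.2667,-0.1867,-0.04,-0.005,0.025,0.05],[0,0.2667,-0.1867,-0.04,-0.005,0.025,0.05],[0,0.4,-0.2667,-0.04,-0.0075,0.0375,0.075],[0,0.4,-0.2667,-0.04,-0.0075,0.0375,0.075],[0,0.5689,-0.3856,-0.04,-0.0124,0.0517,0.1132],[0,0.5689,-0.3856,-0.04,-0.0124,0.0517,0.1132],[0,0.5689,-0.3856,-0.04,-0.0124,0.0517,0.1132],[0,0.5689,-0.3856,-0.04,-0.0124,0.0517,0.1132],[0,0.5689,-0.3856,-0.04,-0.0124,0.0517,0.1132],[0,0.5689,-0.3856,-0.04,-0.0124,0.0517,0.1132],[0,0.5689,-0.3856,-0.04,-0.0124,0.0517,0.1132],[0,0.5689,-0.3856,-0.04,-0.0124,0.0517,0.1132],[0,0.5689,-0.3856,-0.04,-0.0124,0.0517,0.1132],[0,0.5689,-0.3856,-0.04,-0.0124,0.0517,0.1132],[0,0.5689,-0.3856,-0.04,-0.0124,0.0517,0.1132]],
  ],
  grip_force=20,
)

```text
t: 1.43
tool_pos: [0.5273, -0.1279, 0.2608]
tool_rot: [3.12, -0.039, 0.328]
contact_force: [0.5, -0.2, 0.4]
opening: 0.0002
grip_force: 0.0
```

```bash
python3 -c "
from h import *
goal((-.153,.024,.185))"
```

```text
1.4333 tool [ 0.5273 -0.1279  0.2608] goal [ 0.5276 -0.1269  0.185 ] axis [ 0.208 -0.005 -0.978]
d [-0.0155 -0.0012  0.0742] r [0.002  0.0003 0.0001]
```

Converted, 0.072 m / 0.75 = 0.096, 0.035 m / 0.75 = 0.0467.

Request:
creep_tool(
  moves=[
    [[0,-0.0093,-0.0013,0.0467,0,0,0],[0,-0.0207,-0.0013,0.096,0,0,0],[0,-0.0207,-0.0013,0.096,0,0,0],[0,-0.0207,-0.0013,0.096,0,0,0]],
  ],
)

```text
t: 1.77
tool_pos: [0.5255, -0.127, 0.1848]
tool_rot: [3.123, -0.043, 0.321]
contact_force: [0.5, -0.2, 0.8]
opening: -0.0002
grip_force: 0.0
```

Run:
```python
from h import *
import cv2
a=get_image("top")[140:215,250:350,::-1];b=get_image("scene")[125:225,250:350,::-1]
a=cv2.resize(a,(400,300),interpolation=cv2.INTER_CUBIC);b=cv2.resize(b,(400,400),interpolation=cv2.INTER_CUBIC)
cv2.imwrite("pics/h1.png",np.vstack([a,b])[:600] if 0 else np.hstack([cv2.resize(a,(400,400)),b]))
goal((-.153,.024,.172))
```

```text
1.8667 tool [ 0.5285 -0.1279  0.19  ] goal [ 0.5276 -0.1269  0.172 ] axis [ 0.208 -0.005 -0.978]
d [-0.0047 -0.001   0.0174] r [ 0.0031 -0.0035 -0.0009]
```

View pics/h1.png

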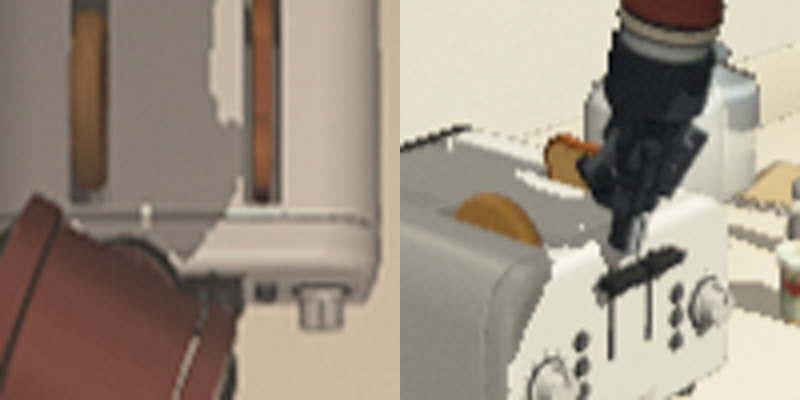

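Fingertip is at scene crop (622,250), just above the middle of the left tab (about 598–645), and nothing is touching. I'll press gently in short rows.

Converted, 0.029 m / 0.75 = 0.0387, -0.005 m / 0.75 = -0.0067.

Request:
creep_tool(
  moves=[
    [[0,-0.004,-0.0013,0.0133,0,0,0],[0,-0.0067,-0.0013,0.02,0,0,0],[0,-0.008,-0.0013,0.0267,0,0,0],[0,-0.0093,-0.0013,0.0333,0,0,0],[0,-0.0093,-0.0013,0.0387,0,0,0],[0,-0.0093,-0.0013,0.0387,0,0,0],[0,-0.0093,-0.0013,0.0387,0,0,0]],
  ],
)

```text
t: 2.45
tool_pos: [0.5274, -0.1263, 0.1591]
tool_rot: [3.118, -0.038, 0.331]
contact_force: [-3.1, -1.2, 5.6]
opening: -0.0
grip_force: 2.9
```

```bash
python3 -c "
from h import *
goal((-.153,.024,.128))"
```

```text
2.45 tool [ 0.5274 -0.1263  0.1591] goal [ 0.5276 -0.1269  0.128 ] axis [ 0.208 -0.005 -0.978]
d [-0.0063  0.0005  0.0305] r [ 0.0033 -0.0016  0.0009]
```

Converted, 0.027 m / 0.75 = 0.036, 0.024 m / 0.75 = 0.032.

Request:
creep_tool(
  moves=[
    [[0,-0.0027,0,0.0067,0,0,0],[0,-0.004,0,0.0133,0,0,0],[0,-0.0053,0,0.02,0,0,0],[0,-0.0067,0,0.0267,0,0,0],[0,-0.008,0,0.032,0,0,0],[0,-0.0093,0,0.036,0,0,0],[0,-0.0093,0,0.036,0,0,0],[0,-0.0093,0,0.036,0,0,0]],
  ],
)

```text
t: 3.12
tool_pos: [0.5274, -0.1263, 0.1321]
tool_rot: [3.117, -0.038, 0.336]
contact_force: [-0.8, -0.8, 6.4]
opening: 0.0002
grip_force: 3.2
```

```bash
python3 -c "
from h import *
goal((-.153,.024,.128))"
```

```text
3.1167 tool [ 0.5274 -0.1263  0.1321] goal [ 0.5276 -0.1269  0.128 ] axis [ 0.208 -0.005 -0.978]
d [-0.0006  0.0006  0.0041] r [ 0.0034 -0.0048  0.0007]
```

Converted, 0.005 m / 0.75 = 0.0067, 0.004 m / 0.75 = 0.0053.

Request:
creep_tool(
  moves=[
    [[0,-0.0007,0,0.0027,0,0,0],[0,-0.0013,0,0.0053,0,0,0],[0,-0.0013,0,0.0067,0,0,0],[0,-0.0013,0,0.0067,0,0,0],[0,-0.0013,0,0.0067,0,0,0],[0,-0.0013,0,0.0067,0,0,0]],
  ],
)

```text
t: 3.62
tool_pos: [0.5275, -0.1263, 0.1282]
tool_rot: [3.117, -0.038, 0.336]
contact_force: [-4.7, 1.1, 11.6]
opening: -0.0003
grip_force: 5.9
```

Run:
```python
from h import *
import cv2
a=get_image("top")[140:215,250:350,::-1];b=get_image("scene")[125:225,250:350,::-1]
cv2.imwrite("pics/h2.png",np.hstack([cv2.resize(x,(400,400),interpolation=cv2.INTER_CUBIC) for x in(a,b)]))
goal((-.153,.024,.128));print(ctrl.get_obs()["contact_force"])
```

```text
3.7167 tool [ 0.5275 -0.1264  0.1282] goal [ 0.5276 -0.1269  0.128 ] axis [ 0.208 -0.005 -0.978]
d [0.0001 0.0005 0.0002] r [ 0.0034 -0.0046  0.001 ]
[-5.81313524  0.18381439 11.89628562]
```

View pics/h2.png

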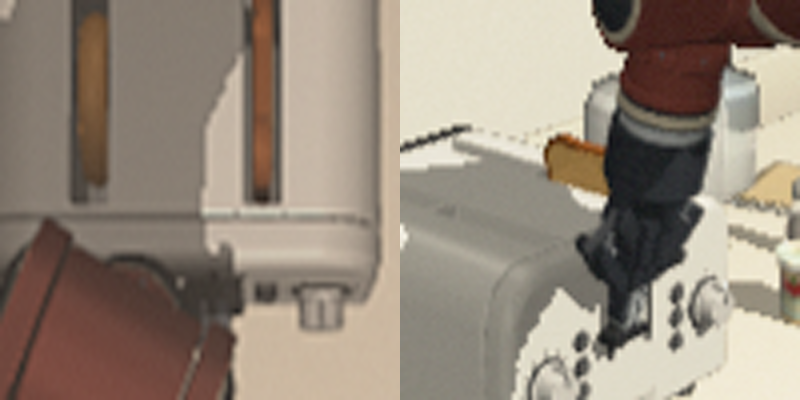

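The crumpet has gone down and the slice is still up. The right tab isn't clearly visible in the scene view, so I'll compare it directly.

Run:
```python
from h import *
import cv2
b=get_image("scene")[170:220,290:340,::-1];c=cv2.imread("pics/scene0.png")[170:220,290:340]
cv2.imwrite("pics/h3.png",np.hstack([cv2.resize(x,(400,400),interpolation=cv2.INTER_NEAREST) for x in(c,b)]))
for z in(.172,.128):
  for y in(.045,.003,-.003,-.045):print(z,y,((proj("scene",toaster((-.161,y,z)))[0]-[290,170])*8).round())
```

```text
0.172 0.045 [105. 206.]
0.172 0.003 [176. 173.]
0.172 -0.003 [186. 169.]
0.172 -0.045 [253. 138.]
0.128 0.045 [104. 311.]
0.128 0.003 [174. 276.]
0.128 -0.003 [184. 271.]
0.128 -0.045 [251. 239.]
```

View pics/h3.png

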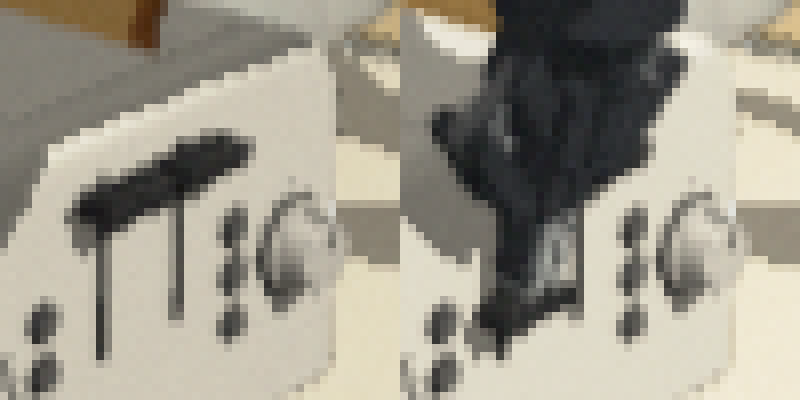

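The left tab dropped about 102 px (roughly 43 mm). The right tab is not below its raised position, because its slot is bare and white shows at (650,240). I'll add 2 mm for margin and hand in.

Converted, 0.002 m / 0.75 = 0.0027, -0.001 m / 0.75 = -0.0013.

Request:
creep_tool(
  moves=[
    [[0,-0.0007,0,0.0013,0,0,0],[0,-0.0013,0,0.0027,0,0,0],[0,-0.0013,0,0.0027,0,0,0],[0,-0.0013,0,0.0027,0,0,0],[0,-0.0013,0,0.0027,0,0,0],[0,-0.0013,0,0.0027,0,0,0]],
  ],
)

```text
t: 4.27
tool_pos: [0.5275, -0.1264, 0.1273]
tool_rot: [3.117, -0.038, 0.338]
contact_force: [-5.9, 1.0, 16.9]
opening: -0.0001
grip_force: 7.9
```

Run:
```python
from h import *
import cv2
c=cv2.imread("pics/scene0.png");b=np.ascontiguousarray(get_image("scene")[:,:,::-1])
up=lambda i:cv2.resize(cv2.cvtColor(i,cv2.COLOR_BGR2GRAY)[170:230,290:345],None,fx=8,fy=8,interpolation=cv2.INTER_CUBIC)
C,B=up(c),up(b)
for x0,x1 in((56,96),(60,120)):
    r=cv2.matchTemplate(B,C[168:264,x0:x1],cv2.TM_CCOEFF_NORMED);_,v,_,p=cv2.minMaxLoc(r);print(v,p[0]-x0,(p[1]-168),"mm",(p[1]-168)/105*44)
# toaster shift: right knob region
r=cv2.matchTemplate(B,C[180:320,210:350],cv2.TM_CCOEFF_NORMED);_,v,_,p=cv2.minMaxLoc(r);print("knob",v,p[0]-210,p[1]-180)
```

```text
0.8731131553649902 -41 -81 mm -33.94285714285714
0.8092809915542603 -1 106 mm 44.41904761904762
knob 0.9982439875602722 0 0
```

```bash
python3 -c "
from station import ctrl, get_image, camera_params
print(ctrl.get_obs()['contact_force'],ctrl.finish_job())"
```

```text
the job is handed in; nothing more can be done
[-6.21612873  1.69080361 16.9376834 ] None
```

I pressed the crumpet's left lever down to about 44–46 mm, past the second click and around the third, and handed in still holding it at about 18 N; the slice and right lever stayed up, the toaster did not move, and no verdict was returned.

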